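Find where the rack's sliding tray binds, back it off and load the spice tin

TASK

The tray on top of the steel rack binds somewhere along its rail: take it by its wooden handle and slide it gently towards the window (to the left) until you clearly feel it tighten, without forcing it on into the tight spot; the dark marker clip it pushes ahead shows how far it went, so do not touch the clip yourself. Then draw the tray back so that it runs free again, leaving about 40 mm between it and the clip. Only then stand the chrome spice tin upright inside the tray, let go, and leave everything else where it is.

Things in the scene. Friction and masses are not known exactly. Their poses are not given: they have to be found in the camera images.
- rack: Two-tier steel rack, 190 mm deep (its x) by 550 mm long (its y), fixed to the worktop. Origin: under its centre, on the worktop. Its +y axis is the direction in which the tray slides to the left, towards the window; its x points away from the robot. The lower tier (top at 60 mm) carries two bowls; the upper tier (top at 160 mm) carries in its middle one box-section rail, 30 mm wide, top at 185 mm, along y. Somewhere inside the rail, hidden, is the tight spot.
- tray (a joint): How far (m) the tray has slid along the rack's +y from its right-hand stop (0); the left-hand stop is at 0.25. It starts between 0 and 0.04; the tight spot begins somewhere between 0.12 and 0.19. Free sliding takes about 2.5 N (3.3 N while it pushes the marker clip) and the tray stays where it is left. From the start of the tight spot the resistance climbs by about 1 N for each further mm.
- shoe (a joint): How far (m) the hidden spring shoe under the tray is squeezed by the tight spot: 0 while the tray runs free, then 0.25 mm for each mm that the tray goes into the tight spot. 0.5 mm (about 2 N above free sliding) already counts as felt, 1.5 to 3 mm (6 to 13 N) is clear; beyond 5 mm (20 mm into the tight spot, about 20 N above free sliding) the tray is being forced. Not visible.
- tray_handle (a point): Middle of the top edge of the tray's wooden handle: an upright slab 60 mm along the rack's x, 14 mm thick along the rack's y, 60 mm tall, its top 248 mm above the worktop. It stands 23 mm clear of the right-hand end of the tray (the tray's rim there is only 14 mm tall) and moves with the tray; nothing stands beside it on the other side.
- tray_front (a point): Middle of the outer face of the tray's left-hand end, 100 mm to the rack's +y of the tray's centre, 195 mm above the worktop; it pushes the marker clip. Its axes are the rack's.
- tray_floor (a point): Centre of the tray's inner floor, 192 mm above the worktop; axes as the rack's. Shallow steel tray, outside 150 mm (x) by 200 mm (y), walls 4 mm thick, rim 10 mm above the floor. The handle's middle plane is 130 mm to -y of this point.
- marker: Dark steel marker clip, 44 mm (x) by 18 mm (y), standing 30 mm high on the rail to the left of the tray. Origin: in the face that looks to the tray, 188 mm above the worktop. The tray pushes it along (under 1 N) and it stays where it was pushed to. It starts 20 to 90 mm ahead of the tray.
- marker_face (a point): Middle of the clip's face that looks to the tray, at the height of tray_front; the gap between clip and tray is its distance from tray_front along the rack's y.
- tin: Chrome spice tin with a ribbed twist cap: upright cylinder 58 mm in diameter and 74 mm tall, with a cap 52 mm in diameter (56 over its ribs) on top, 96 mm in all, 0.1 to 0.25 kg, on the worktop to the right of the rack. Origin: centre of its underside, z up.
- bowl_a: Shallow white bowl, 136 mm across, 42 mm tall, on the rack's lower tier. Leave it.
- bowl_b: Second such bowl, beside the first. Leave it.
- funnel: Grey plastic funnel standing on its mouth, 104 mm across, 110 mm tall, on the worktop. Origin under its centre. Leave it.
- stopper: Glass carafe stopper, 60 mm across its head, 88 mm tall, standing on the worktop. Origin under its centre. Leave it.
- mug: Blue mug, 80 mm across, 90 mm tall, on the worktop. Origin under its centre. Leave it.
- jar: Glass jar with a flat steel lid, 70 mm across, 110 mm tall, on the worktop to the right of the tin. Origin under its centre. Leave it.
Not all that is in view belongs to the job. What is shaped like the tin but pink or red is not meant.

How it is judged (in metres and radians):
On the way, in this order (a step that is already met when the one before it is completed fails the run):
1. the tray has been slid into the start of the tight spot (shoe squeezed by more than 0.5 mm) (value of joint shoe above 0.0005 m), for 0.1 s.
2. the tray has been drawn back free, 25 to 55 mm from the marker clip (value of joint shoe below 0.0003 m and y of marker_face in the frame of tray_front between 0.025 and 0.055 m), for 0.3 s.
3. the tin stands on the tray's floor (z of tin in the frame of tray_floor between -0.004 and 0.004 m and horizontal distance between tin and tray_floor below 0.085 m), for 0.2 s.
At the end, for the whole second after the job is handed in: Tray at rest and free (shoe under 0.3 mm), its left end 25 to 55 mm from the marker clip; tin at rest, upright within 0.08 rad, underside within 4 mm of the tray floor's height and centre within 50 mm (x) and 75 mm (y) of the floor's centre (all of step 2 and z of tin in the frame of tray_floor between -0.004 and 0.004 m and x of tin in the frame of tray_floor between -0.05 and 0.05 m and y of tin in the frame of tray_floor between -0.075 and 0.075 m and angle between tin's own z axis and vertical below 0.08 rad and linear speed of tin below 0.02 m/s and velocity of joint tray between -0.01 and 0.01 m/s); the robot touches nothing.
It fails at once if the tray is forced into the tight spot (shoe squeezed by more than 5 mm) (value of joint shoe above 0.005 m).
It fails at once if the robot touches the marker clip (contact force between any of the fingers, the arm and marker above 1 N).
It fails at once if a bowl, the funnel, the stopper, the mug or the jar is moved by more than 30 mm (distance of any of bowl_a, bowl_b, funnel, stopper, mug, jar from where it was at the start of the episode above 0.03 m).
It also fails if it takes over 61 s, if anything falls off the work surface, if the arm or the gripper's body presses on something with over 40 N, if the wrist force passes 120 N, or if a joint passes its speed limit or range.

ROBOT

A 6-joint arm with a two-finger parallel gripper is mounted at the origin on the work surface. World frame = base frame: x ahead of the robot, y to its left, z up, the work surface at z = 0. Lengths are in m, angles in degrees, forces in N, time in s.
With the tool pointing down it reaches from about 0.4 to 0.825 m from the base axis. Payload 7 kg.
Tool frame: the origin (TCP) lies midway between the tips of the shut fingers; the grasp point (between the pads) lies 19 mm behind it; z points along the fingers, y is the line along which they close (so a half turn about z gives the same grasp; the last joint's range is limited). The gripper opens to 88 mm and grips with 3 to 60 N. Pads are 19 mm wide; open, the fingers measure 130 mm over their backs; the gripper's body (78 mm by 193 mm) begins 47 mm behind the grasp point.
Start: joints at [-58.035, 20.546, 0.682, 0, -70.136, -16.507], TCP at [0.18, -0.651, 0.227] pointing down, gripper open.
Joint ranges: [-176.03, 176.03], [-82.01, 121.73], [-58.28, 71.71], [-173.87, 95.51], [-174.79, -0.11], [-173.66, 173.66]. Speed limits (degrees/s): [136.94, 136.94, 172.46, 180, 180, 180].

INTERFACE

Orientations are given as [roll, pitch, yaw] about the fixed x, y, z axes, in that order (R = Rz(yaw) Ry(pitch) Rx(roll)).
In Python, from plant import r, eyes, workorder gives the robot as it stands.
- The arm moves only by the tool step_arm, never from a script. Its argument "plan" is a list of rows, each a list of 5 numbers: the shift along the tool's x, y, z each as a share of 25 cm, from -1 to 1, then the turn about the tool's z as a share of 60 degrees, from -1 to 1, then the finger opening in mm, from 0 to 87.6. In form: [[x, y, z, turn, jaw], ...]. A call has 1 to 12 rows; each row is the pose to reach, as a shift and turn from the pose commanded when the call began, along the tool's axes at that moment; what a row does not reach only later rows make up. A row lasts 1/12 s, in which the tool goes at most 41.7 mm and 7.16 degrees, less where a joint would pass 70% of its speed; a pose out of reach is approached as far as the arm can. A call with a number of a shift or a turn outside -1 to 1 is refused whole. A call with a gripper value outside its range is refused whole. The fingers move at their own pace and stop on an object; "newtons" is the grip in N (left out, the last holds). Time passes only in rows, so rows that repeat a pose let the fingers close. It gives the time, the measured TCP pose, the force, the opening and the grip force at its end, in the units of the state.
- r.get_state(): the state, without advancing time (a new reading comes with each control period).
- eyes.capture(name): name is "scene" or "top" or "wrist"; returns the picture (420x560x3 uint8, red, green, blue); there is no depth.
- eyes.camera_model(name): a dict with "fov_y" (degrees; the focal length in pixels is half the picture's height over the tangent of half this angle, whatever the lens; pixels are square), "cx", "cy" (the principal point, pixels), "k1" (the pictures are not rectified: a ray, as slopes to the right and down, at radius r is drawn at 1 + k1 r^2 times it, then the intrinsics apply), "world_to_cam" (4x4, takes a point from world to camera coordinates); the wrist camera has in their place "hand_eye" (4x4, takes a point from camera to tool coordinates, whose origin is the TCP and whose axes are the flange's). Camera axes: x right, y up, looking along -z (the intrinsics and any distortion apply to the point x, -y, -z); pixel columns grow to the right and rows downward; lengths in m; the calibration is good to about 2 mm. A picture is of the moment at which its call begins: read the wrist's pose just before it. camera_model takes no time and is no camera call.
- workorder.close_job(): hands the job in; it is judged then, once.
The state is a dict: "time_s": time; "joints": joint angles; "qd": joint speeds; "joint_torque": joint torques, N m; "tcp_pos": TCP position; "eef_rot": TCP orientation; "contact_force": force on the tool from outside, world axes, zero at the start; "moment": the same for the moment, N m; "gripper_width": finger opening in m; "gripper_force": force on a finger pad.
Only numpy, scipy, OpenCV 4.12 (cv2) and the standard library are available. Lean on these libraries where they do the work, as an engineer would, in place of code of your own. Each camera call takes 0.05 s, during which the arm holds its last target. There are 200 camera calls.

## Working session

There is one attempt and no reset: what is moved stays moved. The work goes in short steps, Python scripts to look and compute and a tool call to move; the robot and the scene stay as the last step left them, time stands still between calls to the robot, and variables do not carry over. Pictures are saved under pics/ and viewed, at most 10 in all, crops included, and the job is handed in when it is done.

Besides the shell and the picture viewer there is one more tool, called after ">>>" in YAML: its name, and indented under it one key for each argument. step_arm: Moves the arm, as the interface text tells. Its arguments: {"type":"object","properties":{"plan":{"type":"array"},"newtons":{"type":"number"}},"required":["plan"]}

```bash
mkdir -p pics
cat > h.py <<'E'
import numpy as np,cv2
from plant import r,eyes,workorder
from scipy.spatial.transform import Rotation as R
def shot(n,f):
    s=r.get_state(); im=eyes.capture(n); cv2.imwrite('pics/'+f,im[:,:,::-1]); return s,im
def ray(n,uv,s=None):
    m=eyes.camera_model(n); f=210/np.tan(np.radians(m['fov_y']/2))
    K=np.array([[f,0,m['cx']],[0,f,m['cy']],[0,0,1.]])
    p=cv2.undistortPoints(np.array(uv,float).reshape(-1,1,2),K,np.array([m['k1'],0,0,0.]))[:,0]
    d=np.c_[p[:,0],-p[:,1],-np.ones(len(p))]
    if n=='wrist':
        T=np.eye(4);T[:3,:3]=R.from_euler('xyz',s['eef_rot'],degrees=True).as_matrix();T[:3,3]=s['tcp_pos'];T=T@np.array(m['hand_eye'])
    else: T=np.linalg.inv(m['world_to_cam'])
    return T[:3,3],d@T[:3,:3].T
def plane(n,uv,z,s=None):
    o,d=ray(n,uv,s); return o+d*((z-o[2])/d[:,2])[:,None]
E
python3 - <<'E'
from h import *
s,a=shot('scene','s0.png');_,b=shot('top','t0.png')
print(s)
for n in('scene','top'):
    m=eyes.camera_model(n);print(m['fov_y'],m['k1'],np.linalg.inv(m['world_to_cam'])[:3,3])
E
```

```text
{'time_s': 0.0, 'joints': array([-5.80345099e+01,  2.05919103e+01,  6.33882438e-01, -2.04730822e-02,
       -7.01359371e+01, -1.65072907e+01]), 'qd': array([ 0.07633955, -0.1035033 , -0.05060427,  0.04079182, -0.01504969,
        0.03228217]), 'joint_torque': array([-2.72672478e-04, -5.82712984e+01,  2.93045300e+01,  6.99709922e+00,
        6.59348574e-03, -1.61590774e-04]), 'tcp_pos': array([ 0.17976075, -0.65011447,  0.22561704]), 'eef_rot': array([ 1.79904439e+02, -8.24889336e-03, -1.64548766e+02]), 'contact_force': array([-1.11355755, -0.09674156,  0.14691575]), 'moment': array([-0.00516945, -0.00589201,  0.00060851]), 'gripper_force': 0.0, 'gripper_width': 0.08752849834905443}
47.633607273936036 -0.1395165830128252 [ 1.53557672 -0.10821616  1.25500722]
45.38810856109294 -0.09570228684091728 [ 0.18000216 -0.03745061  1.62414189]
```

View pics/s0.png

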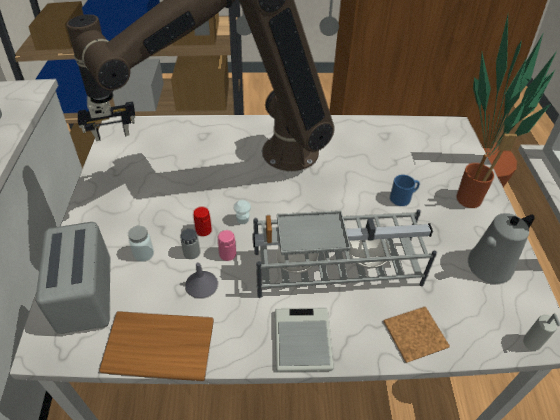

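View pics/t0.png

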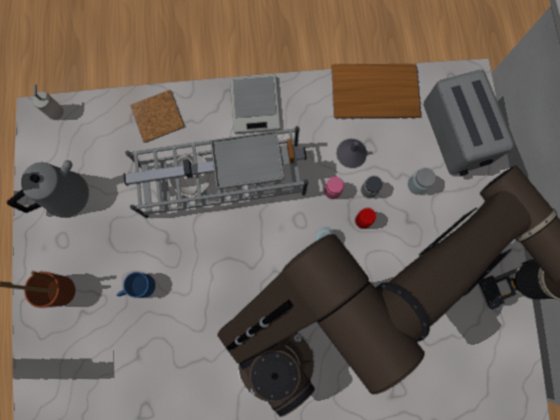

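Candidates for the tin, by pixel in the scene view: grey ribbed (190,241), red (202,221), pink (227,245), and the glass jar (140,243). I choose the grey one, at (372,186) in the top view. The tray is at top (248,160), the handle at (291,150) and the clip near (187,170). Next I'll check that choice in one close crop.

Run:
```python
import cv2,numpy as np
t=cv2.imread('pics/t0.png');s=cv2.imread('pics/s0.png')
a=cv2.resize(t[120:220,120:400],None,fx=2.8,fy=2.8,interpolation=cv2.INTER_CUBIC)
b=cv2.resize(s[195:295,165:445],None,fx=2.8,fy=2.8,interpolation=cv2.INTER_CUBIC)
cv2.imwrite('pics/c0.png',np.vstack([a,b]))
```

```text
(no output)
```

View pics/c0.png

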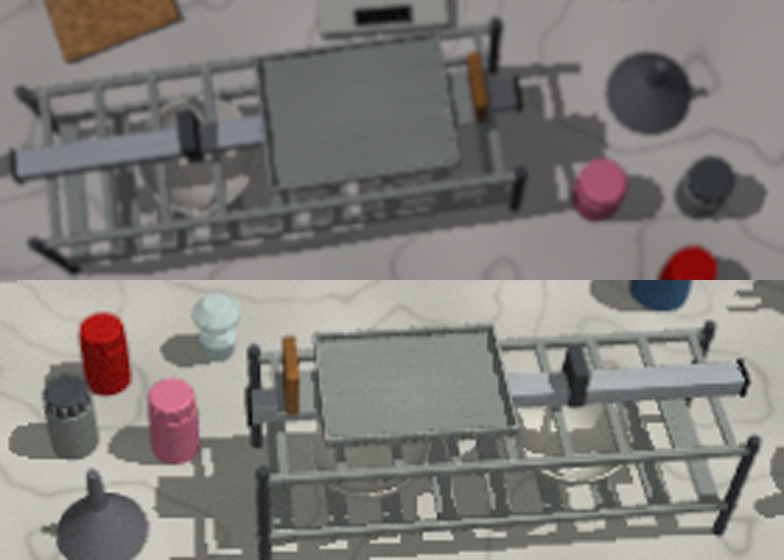

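Run:
```python
from h import *
t=lambda p:[(x/2.8+120-.3,y/2.8+120-.3) for x,y in p]
s=lambda p:[(x/2.8+165-.3,(y-280)/2.8+195-.3) for x,y in p]
np.set_printoptions(precision=3,suppress=True)
P=plane('top',t([(263,60),(441,37),(458,163),(278,187)]),.202);print('tray top',P,P.mean(0))
P2=plane('scene',s([(315,335),(491,327),(517,429),(326,441)]),.202);print('tray scene',P2,P2.mean(0))
for Q in(P,P2):
  e=np.array([Q[0]-Q[1],Q[3]-Q[2]]) ;print('yaw',np.degrees(np.arctan2(e[:,1],e[:,0]))-90, np.linalg.norm(e,axis=1))
print('rail',plane('top',t([(15,153),(265,120)]),.185),plane('top',t([(15,178),(270,145)]),.185))
print('handle top',plane('top',t([(473,55),(483,116)]),.248),plane('scene',s([(289,338),(297,376)]),.248))
print('marker',plane('top',t([(196,113),(205,155)]),.218),plane('scene',s([(565,350),(571,378)]),.215))
print('tin',plane('top',t([(712,180)]),.096),plane('scene',s([(68,392)]),.096))
print('pink',plane('top',t([(603,181)]),.096),'red',plane('top',[(366,218)],.096),'funnel',plane('top',t([(648,92)]),.03),'stopper',plane('scene',s([(216,310)]),.07))
```

```text
tray top [[ 0.67   0.127  0.202]
 [ 0.679 -0.064  0.202]
 [ 0.539 -0.07   0.202]
 [ 0.53   0.119  0.202]] [0.605 0.028 0.202]
tray scene [[ 0.545 -0.069  0.202]
 [ 0.535  0.125  0.202]
 [ 0.679  0.135  0.202]
 [ 0.692 -0.061  0.202]] [0.613 0.032 0.202]
yaw [2.643 2.814] [0.191 0.189]
yaw [-177.043 -176.296] [0.194 0.197]
rail [[0.596 0.4   0.185]
 [0.609 0.13  0.185]] [[0.569 0.4   0.185]
 [0.581 0.126 0.185]]
handle top [[ 0.64  -0.094  0.248]
 [ 0.575 -0.099  0.248]] [[ 0.592 -0.097  0.248]
 [ 0.645 -0.09   0.248]]
marker [[0.613 0.198 0.218]
 [0.567 0.191 0.218]] [[0.582 0.198 0.215]
 [0.622 0.198 0.215]]
tin [[ 0.522 -0.354  0.096]] [[ 0.532 -0.351  0.096]]
pink [[ 0.532 -0.232  0.096]] red [[ 0.417 -0.316  0.096]] funnel [[ 0.65  -0.305  0.03 ]] stopper [[ 0.377 -0.186  0.07 ]]
```

The top and scene crops agree. The chrome tin has a dark ribbed cap and stands at about (0.527,-0.352). The handle is at about (0.613,-0.097), the rack's yaw is about 2.9°, and the clip's face is near y 0.197.

>>> step_arm:
  plan:
    - [-0.9,0.66,-0.4,0.21,60]
    - [-0.9,0.66,-0.4,0.21,60]
    - [-0.9,0.66,-0.4,0.21,60]
    - [-0.9,0.66,-0.4,0.21,60]
    - [-0.9,0.66,-0.4,0.21,60]
    - [-0.9,0.66,-0.4,0.21,60]
    - [-0.9,0.66,-0.4,0.21,60]
    - [-0.9,0.66,-0.4,0.21,60]

```text
time_s: 0.77
tcp_pos: [0.3561, -0.4285, 0.3295]
eef_rot: [-179.9, 0.2, -176.9]
contact_force: [-0.8, -2.4, 0.7]
gripper_width: 0.0599
gripper_force: 0.0
```

```bash
cat >> h.py <<'E'
def go(t,s=None):
    "shares along the tool's axes to reach world target t"
    s=s or r.get_state()
    return R.from_euler('xyz',s['eef_rot'],degrees=True).as_matrix().T@(np.array(t)-s['tcp_pos'])/.25
E
python3 -c "
from h import *
s=r.get_state();print(s['tcp_pos'],s['eef_rot'],go([.613,-.097,.33]))"
```

```text
[ 0.35610712 -0.42853111  0.32945023] [-179.86808414    0.21425287 -176.93169925] [-1.09708159e+00  1.26922220e+00 -1.01883710e-03]
```

>>> step_arm:
  plan:
    - [-0.9,1.0,0,0,50]
    - [-0.9,1.0,0,0,50]
    - [-0.9,1.0,0,0,50]
    - [-0.9,1.0,0,0,50]
    - [-0.9,1.0,0,0,50]
    - [-0.9,1.0,0,0,50]
    - [-0.9,1.0,0,0,50]
    - [-0.9,1.0,0,0,50]
    - [-0.9,1.0,0,0,50]
    - [-0.9,1.0,0,0,50]

```text
time_s: 1.6
tcp_pos: [0.5661, -0.1687, 0.3253]
eef_rot: [180.0, -0.1, -177.0]
contact_force: [-0.7, -0.4, 0.2]
gripper_width: 0.05
gripper_force: 0.0
```

```bash
python3 -c "
from h import *
s,a=shot('wrist','w1.png');print(s['tcp_pos'],s['eef_rot'],go([.613,-.097,.33]));print(eyes.camera_model('wrist'))"
```

```text
[ 0.5660587  -0.16869577  0.32526179] [ 1.79981210e+02 -1.14556121e-01 -1.76957935e+02] [-0.20601953  0.2813648  -0.01782593]
{'fov_y': 60.303549747160034, 'cx': 280.3714469399659, 'cy': 207.4616007189628, 'k1': -0.05983109450191297, 'hand_eye': array([[-1.62321209e-03,  9.59093993e-01,  2.83083163e-01,
         7.62057165e-02],
       [ 9.99998670e-01,  1.60164631e-03,  3.07614834e-04,
         1.52260251e-03],
       [-1.58367562e-04,  2.83083286e-01, -9.59095318e-01,
        -1.58085200e-01],
       [ 0.00000000e+00,  0.00000000e+00,  0.00000000e+00,
         1.00000000e+00]])}
```

View pics/w1.png

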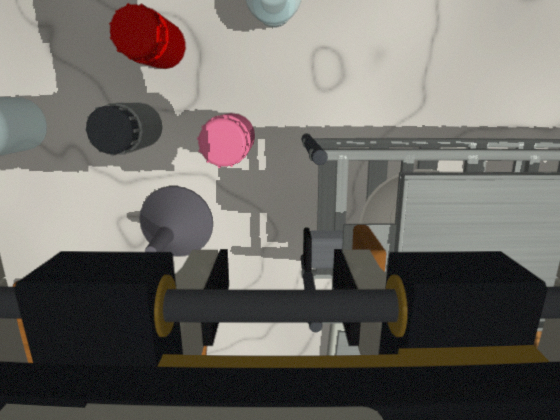

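The wrist view shows the handle at about (368,245), the tray corner at (400,176) and the tin's cap at (112,130). The rack's edges are level in the picture, so the yaw is right.

Run:
```python
from h import *
im=cv2.imread('pics/w1.png')[:,:,::-1]
s=r.get_state()
print('corner',plane('wrist',[(400,176),(557,174)],.202,s))
hsv=cv2.cvtColor(im,cv2.COLOR_RGB2HSV)
m=cv2.inRange(hsv,(5,110,40),(22,255,255));m[:215]=0;m[266:]=0;m[:,:340]=0;m[:,400:]=0
ys,xs=np.nonzero(m);print(xs.min(),xs.max(),ys.min(),ys.max())
for y in range(ys.min(),ys.max(),6): print(y,xs[ys==y].min(),xs[ys==y].max())
y=ys.min()+1
print('handle near top edge',plane('wrist',[(xs[ys==y].min(),y),(xs[ys==y].max(),y)],.248,s))
print('tin',plane('wrist',[(112,130)],.096,s),'pink',plane('wrist',[(226,140)],.096,s))
```

```text
corner [[ 0.54093189 -0.07410392  0.202     ]
 [ 0.5318337   0.05752871  0.202     ]]
353 385 225 265
225 357 365
231 353 370
237 353 375
243 353 379
249 369 383
255 373 385
261 376 385
handle near top edge [[ 0.56913179 -0.11654436  0.248     ]
 [ 0.56872589 -0.10819258  0.248     ]]
tin [[ 0.52575541 -0.35046511  0.096     ]] pink [[ 0.53109627 -0.22802597  0.096     ]]
```

>>> step_arm:
  plan:
    - [-0.22,0.27,0,0,50]
    - [-0.22,0.27,0,0,50]
    - [-0.22,0.27,0,0,50]
    - [-0.22,0.27,0,0,50]
    - [-0.22,0.27,0,0,50]

```text
time_s: 2.07
tcp_pos: [0.616, -0.1015, 0.3264]
eef_rot: [-180.0, -0.0, -177.2]
contact_force: [-0.3, 0.5, -0.4]
gripper_width: 0.0501
gripper_force: 0.0
```

```bash
python3 -c "
from h import *
s,a=shot('wrist','w2.png');shot('scene','s2.png');print(s['tcp_pos'],s['eef_rot'],go([.616,-.098,.213]))
im=cv2.imread('pics/s2.png')[130:290,190:410];cv2.imwrite('pics/c2.png',np.hstack([cv2.resize(im,None,fx=1.8,fy=1.8),cv2.resize(cv2.imread('pics/w2.png'),(396,288))]))"
```

```text
[ 0.6159527 -0.1014781  0.3263869] [-1.79989358e+02 -4.07008254e-02 -1.77166344e+02] [-0.00175292  0.0158989   0.45542547]
```

View pics/c2.png

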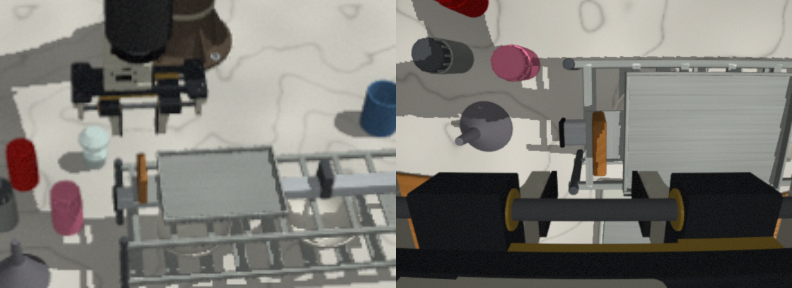

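The handle lies centred between the fingers, at about (287,190) in full wrist pixels. I can descend.

>>> step_arm:
  plan:
    - [0,0.012,0.15,0,50]
    - [0,0.012,0.3,0,50]
    - [0,0.012,0.4,0,50]
    - [0,0.012,0.455,0,50]
    - [0,0.012,0.455,0,50]
    - [0,0.012,0.455,0,50]
    - [0,0.012,0.455,0,10]
    - [0,0.012,0.455,0,10]
    - [0,0.012,0.455,0,10]
    - [0,0.012,0.455,0,10]
    - [0,0.012,0.455,0,10]
    - [0,0.012,0.455,0,10]
  newtons: 20

```text
time_s: 3.17
tcp_pos: [0.6166, -0.0974, 0.2132]
eef_rot: [180.0, 0.0, -177.1]
contact_force: [-0.0, -0.5, -0.0]
gripper_width: 0.0158
gripper_force: 0.0
```

```bash
python3 -c "
from h import *
s=r.get_state();print(s['tcp_pos'],s['eef_rot'],s['contact_force'],s['gripper_width'],s['gripper_force'])"
```

```text
[ 0.61656199 -0.09740245  0.21320777] [ 1.79995265e+02  3.46856163e-02 -1.77133646e+02] [-0.0283179  -0.49661414 -0.0483078 ] 0.015773026571562748 0.0
```

>>> step_arm:
  plan:
    - [0,0,0,0,10]
    - [0,0,0,0,10]
    - [0,0.03,0,0,10]
    - [0,0.06,0,0,10]
    - [0,0.09,0,0,10]
    - [0,0.12,0,0,10]
    - [0,0.15,0,0,10]
    - [0,0.18,0,0,10]
    - [0,0.21,0,0,10]
    - [0,0.24,0,0,10]
    - [0,0.26,0,0,10]
    - [0,0.27,0,0,10]

```text
time_s: 4.17
tcp_pos: [0.6124, -0.029, 0.2131]
eef_rot: [-180.0, -0.1, -177.1]
contact_force: [-4.7, -3.6, 5.4]
gripper_width: 0.0139
gripper_force: 20.0
```

>>> step_arm:
  plan:
    - [0,0.01,0,0,10]
    - [0,0.02,0,0,10]
    - [0,0.03,0,0,10]
    - [0,0.04,0,0,10]
    - [0,0.04,0,0,10]

```text
time_s: 4.58
tcp_pos: [0.6118, -0.0193, 0.213]
eef_rot: [-180.0, -0.1, -177.1]
contact_force: [-5.1, -1.9, 6.6]
gripper_width: 0.0145
gripper_force: 20.0
```

>>> step_arm:
  plan:
    - [0,0.01,0,0,10]
    - [0,0.02,0,0,10]
    - [0,0.03,0,0,10]
    - [0,0.032,0,0,10]
    - [0,0.032,0,0,10]

```text
time_s: 5.0
tcp_pos: [0.6113, -0.0116, 0.213]
eef_rot: [-180.0, -0.1, -177.1]
contact_force: [-5.4, -2.6, 6.7]
gripper_width: 0.0142
gripper_force: 20.0
```

>>> step_arm:
  plan:
    - [0,0.008,0,0,10]
    - [0,0.016,0,0,10]
    - [0,0.024,0,0,10]
    - [0,0.032,0,0,10]

```text
time_s: 5.33
tcp_pos: [0.6109, -0.0038, 0.213]
eef_rot: [-180.0, -0.1, -177.1]
contact_force: [-5.2, -4.0, 6.5]
gripper_width: 0.0141
gripper_force: 20.0
```

>>> step_arm:
  plan:
    - [0,0.008,0,0,10]
    - [0,0.016,0,0,10]
    - [0,0.024,0,0,10]

```text
time_s: 5.58
tcp_pos: [0.6105, 0.0021, 0.213]
eef_rot: [-180.0, -0.1, -177.1]
contact_force: [-4.9, -4.1, 6.5]
gripper_width: 0.0141
gripper_force: 20.0
```

>>> step_arm:
  plan:
    - [0,0.008,0,0,10]
    - [0,0.016,0,0,10]
    - [0,0.024,0,0,10]
    - [0,0.032,0,0,10]

```text
time_s: 5.92
tcp_pos: [0.61, 0.0101, 0.213]
eef_rot: [-180.0, -0.1, -177.1]
contact_force: [-6.2, -3.2, 6.9]
gripper_width: 0.0137
gripper_force: 20.0
```

>>> step_arm:
  plan:
    - [0,0.008,0,0,10]
    - [0,0.016,0,0,10]
    - [0,0.024,0,0,10]

```text
time_s: 6.17
tcp_pos: [0.6097, 0.0161, 0.2131]
eef_rot: [-180.0, -0.1, -177.1]
contact_force: [-5.4, -3.8, 6.6]
gripper_width: 0.0138
gripper_force: 20.0
```

>>> step_arm:
  plan:
    - [0,0.008,0,0,10]
    - [0,0.016,0,0,10]
    - [0,0.024,0,0,10]
    - [0,0.028,0,0,10]

```text
time_s: 6.5
tcp_pos: [0.6093, 0.0225, 0.2131]
eef_rot: [-179.9, -0.1, -177.1]
contact_force: [-4.2, -7.5, 6.5]
gripper_width: 0.0142
gripper_force: 20.0
```

>>> step_arm:
  plan:
    - [0,0.008,0,0,10]
    - [0,0.016,0,0,10]
    - [0,0.024,0,0,10]

```text
time_s: 6.75
tcp_pos: [0.609, 0.0273, 0.2131]
eef_rot: [-179.8, -0.1, -177.2]
contact_force: [-3.3, -13.6, 6.0]
gripper_width: 0.0139
gripper_force: 20.0
```

It's clearly tight: about 10 N above free sliding. I'll hold briefly, then draw back.

>>> step_arm:
  plan:
    - [0,0,0,0,10]
    - [0,0,0,0,10]
    - [0,-0.02,0,0,10]
    - [0,-0.05,0,0,10]
    - [0,-0.08,0,0,10]
    - [0,-0.11,0,0,10]
    - [0,-0.14,0,0,10]
    - [0,-0.16,0,0,10]
    - [0,-0.168,0,0,10]
    - [0,-0.168,0,0,10]
    - [0,-0.168,0,0,10]

```text
time_s: 7.67
tcp_pos: [0.6114, -0.0125, 0.213]
eef_rot: [180.0, -0.1, -177.1]
contact_force: [-5.1, -1.9, 6.8]
gripper_width: 0.0139
gripper_force: 20.0
```

```bash
python3 -c "
from h import *
s,a=shot('wrist','w3.png');shot('scene','s3.png');shot('top','t3.png');print(s['tcp_pos'],s['contact_force'],s['gripper_width'])
im=cv2.imread('pics/s3.png')[200:280,260:440];t=cv2.imread('pics/t3.png')[125:205,120:300]
cv2.imwrite('pics/c3.png',np.hstack([cv2.resize(x,None,fx=2.2,fy=3.6*2.2/2.2) if 0 else cv2.resize(x,None,fx=2.2,fy=2.2) for x in (im,t)]))"
```

```text
[ 0.61140086 -0.01249118  0.21302993] [-5.07999819 -1.9268069   6.7922275 ] 0.013934338730189505
```

View pics/c3.png

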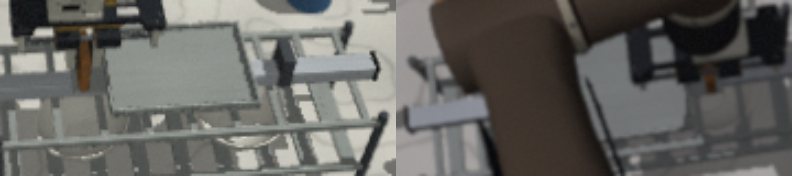

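The scene crop shows the tray's left edge from (239,24) to (259,101) and the clip's near face at about x 275 to 280, with a clear gap between them.

```bash
python3 -c "
from h import *
c=lambda p:[(x/2.2+260-.3,y/2.2+200-.3) for x,y in p]
print(plane('scene',c([(239,24),(259,101)]),.202)); print(plane('scene',c([(275,39),(280,58)]),.218))"
```

```text
[[0.53221211 0.21352201 0.202     ]
 [0.67237521 0.21826391 0.202     ]]
[[0.57635222 0.25423214 0.218     ]
 [0.61129018 0.25475622 0.218     ]]
```

The gap is about 39 mm by vision and about 40 mm by travel. Now I'll release and retreat.

>>> step_arm:
  plan:
    - [0,0,0,0,40]
    - [0,0,0,0,40]
    - [0,0,0,0,40]
    - [0,0,0,0,40]
    - [0,0,-0.15,0,40]
    - [0,0,-0.3,0,40]
    - [0,0,-0.48,0,40]
    - [0,-0.1,-0.48,0,60]
    - [0,-0.3,-0.48,0,80]
    - [0,-0.5,-0.48,0,80]
    - [0,-0.7,-0.48,0,80]
    - [0,-0.85,-0.48,0,80]

```text
time_s: 8.82
tcp_pos: [0.6218, -0.2059, 0.3328]
eef_rot: [180.0, 0.0, -177.1]
contact_force: [1.3, 0.9, 0.2]
gripper_width: 0.0682
gripper_force: 0.0
```

```bash
python3 -c "
from h import *
s,a=shot('wrist','w4.png');shot('scene','s4.png');print(s['tcp_pos'],go([.526,-.351,.33]))
print('jar',plane('top',[(425,180)],.105),plane('scene',[(140,234)],.11))"
```

```text
[ 0.62184391 -0.20587784  0.33282673] [ 0.40651603 -0.54805678  0.00758441]
jar [[ 0.51924271 -0.51475832  0.105     ]] [[ 0.5404738  -0.50605295  0.11      ]]
```

View pics/w4.png

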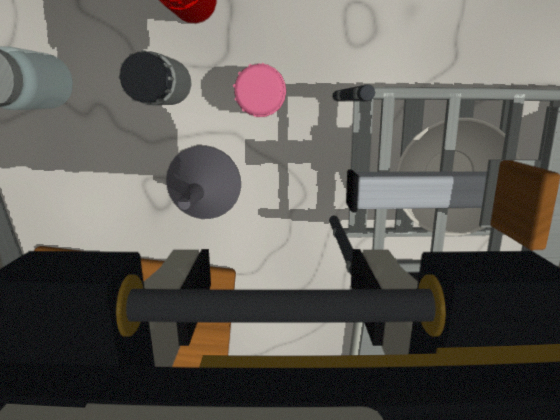

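The wrist view shows the tin's cap at (148,78), the pink decoy at (260,90), the funnel at (204,180) and the jar far left. With the present yaw the fingers fit between the neighbours.

```bash
python3 -c "
from h import *
s=r.get_state()
print(s['tcp_pos'],plane('wrist',[(148,78)],.096,s),plane('wrist',[(260,90)],.096,s),plane('wrist',[(204,181)],.02,s))
print(go([.526,-.351,.33]))"
```

```text
[ 0.62138801 -0.20956704  0.33166891] [[ 0.52631154 -0.35051402  0.096     ]] [[ 0.53428312 -0.23325562  0.096     ]] [[ 0.65094907 -0.30864723  0.02      ]]
[ 0.40651603 -0.54805678  0.00758441]
```

>>> step_arm:
  plan:
    - [0.2,-0.25,0,0,80]
    - [0.4,-0.49,0,0,80]
    - [0.4,-0.49,0,0,80]
    - [0.4,-0.49,0,0,80]
    - [0.4,-0.49,0,0,80]
    - [0.4,-0.49,0.2,0,80]
    - [0.4,-0.49,0.2,0,80]
    - [0.4,-0.49,0.2,0,80]
    - [0.4,-0.49,0.2,0,80]

```text
time_s: 9.67
tcp_pos: [0.5283, -0.3317, 0.2831]
eef_rot: [-180.0, -0.1, -177.1]
contact_force: [1.0, -0.2, 0.6]
gripper_width: 0.0801
gripper_force: 0.0
```

```bash
python3 -c "
from h import *
s,a=shot('wrist','w5.png');print(s['tcp_pos'],s['eef_rot'],go([.526,-.351,.043],s))"
```

```text
[ 0.52825202 -0.33172828  0.28308718] [-1.79987782e+02 -7.79391128e-02 -1.77106278e+02] [ 0.01158186 -0.07632904  0.96038168]
```

>>> step_arm:
  plan:
    - [0.01,-0.077,0,0,87]
    - [0.01,-0.077,0.15,0,87]
    - [0.01,-0.077,0.3,0,87]
    - [0.01,-0.077,0.45,0,87]
    - [0.01,-0.077,0.6,0,87]
    - [0.01,-0.077,0.72,0,87]
    - [0.01,-0.077,0.84,0,87]
    - [0.01,-0.077,0.93,0,87]
    - [0.01,-0.077,0.96,0,87]
    - [0.01,-0.077,0.96,0,87]
    - [0.01,-0.077,0.96,0,87]

```text
time_s: 10.63
tcp_pos: [0.528, -0.3516, 0.0444]
eef_rot: [-179.9, 0.1, -177.1]
contact_force: [-0.4, -0.2, 0.8]
gripper_width: 0.0868
gripper_force: 0.0
```

>>> step_arm:
  plan:
    - [0,0,0,0,50]
    - [0,0,0,0,50]
    - [0,0,0,0,50]
    - [0,0,0,0,50]
    - [0,0,0,0,50]
    - [0,0,0,0,50]
    - [0,0,0,0,50]
    - [0,0,0,0,50]
  newtons: 25

```text
time_s: 11.3
tcp_pos: [0.527, -0.3516, 0.0437]
eef_rot: [-180.0, 0.1, -177.1]
contact_force: [0.4, -0.7, 5.6]
gripper_width: 0.0572
gripper_force: 25.0
```

>>> step_arm:
  plan:
    - [0,0,-0.06,0,50]
    - [0,0,-0.18,0,50]
    - [0,0,-0.32,0,50]
    - [0,0,-0.48,0,50]
    - [0,0,-0.64,0,50]
    - [0,0,-0.8,0,50]
    - [0,0,-0.93,0,50]
    - [0,0,-1.0,0,50]
    - [0,0,-1.0,0,50]

```text
time_s: 12.05
tcp_pos: [0.5278, -0.3519, 0.2978]
eef_rot: [-179.8, 0.4, -177.1]
contact_force: [1.1, 0.8, -0.9]
gripper_width: 0.0572
gripper_force: 25.0
```

>>> step_arm:
  plan:
    - [-0.05,0.1,-0.2,0,50]
    - [-0.1,0.22,-0.28,0,50]
    - [-0.16,0.36,-0.28,0,50]
    - [-0.22,0.5,-0.28,0,50]
    - [-0.28,0.64,-0.28,0,50]
    - [-0.34,0.78,-0.28,0,50]
    - [-0.36,0.9,-0.28,0,50]
    - [-0.36,0.96,-0.28,0,50]
    - [-0.36,0.96,-0.28,0,50]
    - [-0.36,0.96,-0.28,0,50]

```text
time_s: 12.88
tcp_pos: [0.604, -0.1058, 0.3613]
eef_rot: [180.0, -0.1, -177.0]
contact_force: [-0.1, 0.8, -2.8]
gripper_width: 0.0571
gripper_force: 25.0
```

```bash
python3 -c "
from h import *
s=r.get_state();print(s['tcp_pos'],s['eef_rot'],s['gripper_width'],s['contact_force'],go([.605,.117,.34],s))"
```

```text
[ 0.60403425 -0.10583859  0.36127659] [ 1.79975914e+02 -1.41242238e-01 -1.77028470e+02] 0.05708117420076851 [-0.1126524  0.7986937 -2.8087856] [-0.05027501  0.88991979  0.08535678]
```

>>> step_arm:
  plan:
    - [-0.01,0.12,0,0,50]
    - [-0.02,0.26,0,0,50]
    - [-0.03,0.4,0,0,50]
    - [-0.04,0.54,0,0,50]
    - [-0.05,0.68,0,0,50]
    - [-0.05,0.8,0,0,50]
    - [-0.05,0.87,0,0,50]
    - [-0.05,0.89,0,0,50]
    - [-0.05,0.89,0,0,50]
    - [-0.05,0.89,0,0,50]

```text
time_s: 13.72
tcp_pos: [0.6058, 0.1148, 0.3622]
eef_rot: [-180.0, -0.1, -177.2]
contact_force: [0.8, -0.9, -2.7]
gripper_width: 0.0568
gripper_force: 25.0
```

```bash
python3 -c "
from h import *
s,_=shot('wrist','w6.png');shot('scene','s6.png');print(s['tcp_pos'],s['gripper_width'],go([.605,.117,.237],s))
im=cv2.imread('pics/s6.png')[130:290,230:450];cv2.imwrite('pics/c6.png',np.hstack([cv2.resize(im,(396,288)),cv2.resize(cv2.imread('pics/w6.png'),(396,288))]))"
```

```text
[0.60577899 0.11483676 0.36223625] 0.05682917422470449 [0.00217868 0.00906271 0.50094271]
```

View pics/c6.png

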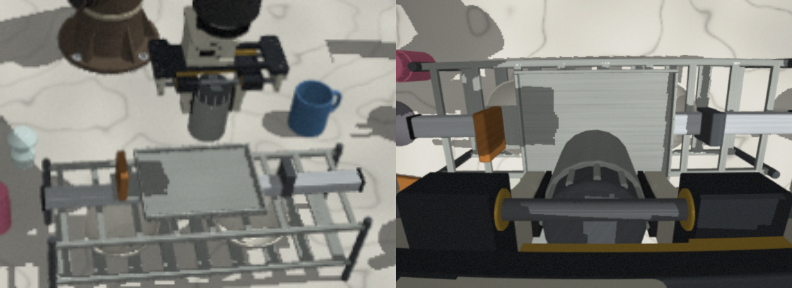

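The tin is upright in the jaws and the tray's edges at columns 168 and 392 are centred on the tool, with the clip clear to the left. I'll lower it.

>>> step_arm:
  plan:
    - [0,0,0.1,0,50]
    - [0,0,0.2,0,50]
    - [0,0,0.3,0,50]
    - [0,0,0.38,0,50]
    - [0,0,0.43,0,50]
    - [0,0,0.46,0,50]
    - [0,0,0.48,0,50]
    - [0,0,0.48,0,50]
    - [0,0,0.48,0,50]

```text
time_s: 14.57
tcp_pos: [0.6062, 0.1154, 0.2436]
eef_rot: [180.0, 0.1, -177.2]
contact_force: [-0.1, 0.7, -2.2]
gripper_width: 0.0574
gripper_force: 25.0
```

>>> step_arm:
  plan:
    - [0,0,0.008,0,50]
    - [0,0,0.016,0,50]
    - [0,0,0.016,0,50]

```text
time_s: 14.82
tcp_pos: [0.6058, 0.1159, 0.2389]
eef_rot: [180.0, 0.0, -177.1]
contact_force: [-0.0, -0.4, -2.3]
gripper_width: 0.0569
gripper_force: 25.0
```

>>> step_arm:
  plan:
    - [0,0,0.004,0,50]
    - [0,0,0.008,0,50]
    - [0,0,0.008,0,50]

```text
time_s: 15.07
tcp_pos: [0.6057, 0.1159, 0.2367]
eef_rot: [180.0, -0.0, -177.1]
contact_force: [-0.2, -0.1, -2.5]
gripper_width: 0.0573
gripper_force: 25.0
```

>>> step_arm:
  plan:
    - [0,0,0.004,0,50]
    - [0,0,0.004,0,50]
    - [0,0,0.004,0,50]

```text
time_s: 15.32
tcp_pos: [0.6058, 0.1158, 0.2358]
eef_rot: [-180.0, -0.0, -177.1]
contact_force: [0.3, 0.3, -2.3]
gripper_width: 0.0569
gripper_force: 25.0
```

>>> step_arm:
  plan:
    - [0,0,0.004,0,50]
    - [0,0,0.004,0,50]
    - [0,0,0.004,0,50]

```text
time_s: 15.57
tcp_pos: [0.6059, 0.1158, 0.2357]
eef_rot: [180.0, 0.1, -177.1]
contact_force: [-2.3, 0.9, 4.6]
gripper_width: 0.0571
gripper_force: 25.0
```

>>> step_arm:
  plan:
    - [0,0,0.004,0,50]
    - [0,0,0.004,0,50]
    - [0,0,0.004,0,50]

```text
time_s: 15.82
tcp_pos: [0.606, 0.1159, 0.2356]
eef_rot: [180.0, 0.1, -177.1]
contact_force: [-6.3, 1.7, 10.8]
gripper_width: 0.0569
gripper_force: 25.0
```

The tin is standing on the floor. I'll ease off, open and rise.

>>> step_arm:
  plan:
    - [0,0,-0.004,0,50]
    - [0,0,-0.004,0,62]
    - [0,0,-0.004,0,70]
    - [0,0,-0.004,0,80]
    - [0,0,-0.004,0,84]
    - [0,0,-0.004,0,84]
    - [0,0,-0.1,0,84]
    - [0,0,-0.22,0,84]
    - [0,0,-0.36,0,84]
    - [0,0,-0.5,0,84]
    - [0,0,-0.65,0,84]
    - [0,0,-0.65,0,84]

```text
time_s: 16.82
tcp_pos: [0.608, 0.1156, 0.4049]
eef_rot: [179.9, 0.6, -177.1]
contact_force: [0.2, 0.5, 1.7]
gripper_width: 0.0838
gripper_force: 0.0
```

>>> step_arm:
  plan:
    - [0.1,-0.1,-0.1,0,84]
    - [0.2,-0.25,-0.1,0,84]
    - [0.2,-0.4,-0.1,0,84]
    - [0.2,-0.5,-0.1,0,84]
    - [0.2,-0.5,-0.1,0,84]
    - [0.2,-0.5,-0.1,0,84]

```text
time_s: 17.32
tcp_pos: [0.5619, -0.0128, 0.4214]
eef_rot: [180.0, 0.0, -177.3]
contact_force: [0.1, -0.1, 0.3]
gripper_width: 0.0835
gripper_force: 0.0
```

```bash
python3 -c "
from h import *
s,_=shot('wrist','w7.png');shot('scene','s7.png');print(s['time_s'],s['tcp_pos'],s['contact_force'])
im=cv2.imread('pics/s7.png')[170:290,230:450];cv2.imwrite('pics/c7.png',cv2.resize(im,None,fx=3,fy=3))"
```

```text
17.3167 [ 0.5619166  -0.01277214  0.42144165] [ 0.12355638 -0.05067249  0.25156634]
```

View pics/c7.png

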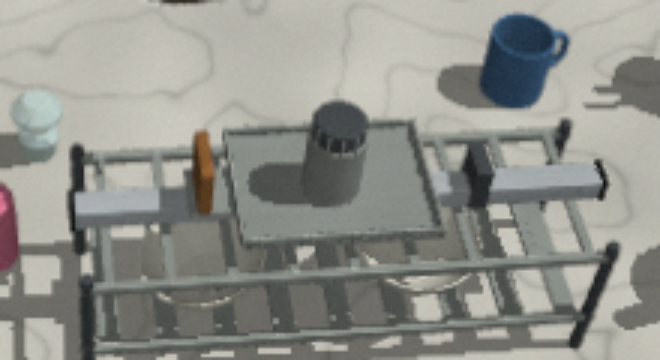

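The tin stands upright in the middle of the tray at (335,155). The tray's left edge runs from (414,122) to (440,235), and the clip's face is at (468,150), so I'll check the gap once more before handing in.

```bash
python3 -c "
from h import *
c=lambda p:[(x/3+230-.3,y/3+170-.3) for x,y in p]
print(plane('scene',c([(414,123),(440,236)]),.202)); g=plane('scene',c([(466,145),(473,169)]),.218);print(g)
print(plane('scene',c([(340,118)]),.288))
print(workorder.close_job())"
```

```text
[[0.5325796  0.21146345 0.202     ]
 [0.68256669 0.21343224 0.202     ]]
[[0.57884878 0.25480197 0.218     ]
 [0.61118703 0.25596935 0.218     ]]
[[0.60722666 0.11542825 0.288     ]]
the job is handed in; nothing more can be done
None
```

The job is handed in (no verdict came back): the tray was slid until it clearly tightened (about 10 N above free sliding), then drawn back to leave about 40 mm to the clip, and the chrome tin stands upright mid-tray with the gripper clear.

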